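# Push a bar offcut through the scrap-box flap

## Task

Clear the short steel offcut off the feed tray of the scrap box: with closed fingertips push it along the tray so that it swings the hanging flap inwards, follow it in under the flap until it drops down the chute into the box, then draw the fingers back out so that the flap swings shut by itself. Only push the offcut, do not pick it up; do not force the flap, and leave the cut bar, the tape measure and the oil can where they are.

Things in the scene. Friction and masses are not known exactly. Their poses are not given: they have to be found in the camera images.
- scrap_box: Grey steel box fixed to the bench, 156 mm wide, 264 mm deep, highest point 172 mm above the bench, clear cover on top; a bare feed tray sticks out in front. Origin: on the bench below the middle of the mouth. Axes: x = push direction, along the tray and into the box; y across; z up. Inside, a steel slide goes down from the tray's end at 42 degrees to the box floor (x = 130 to 260 mm, 10 mm high).
- mouth (a point): Middle of the mouth at tray-floor level, 100 mm above the bench (box x = 0). Tray floor: flat, box x = -192 to +30 mm, 116 mm wide between side lips 12 mm high. Mouth: 116 mm wide, 52 mm high above the tray floor; its steel lintel spans box x = -4 to 0, 152 to 170 mm above the bench.
- slide_top (a point): Where the tray floor ends and the slide begins, box x = +30 mm, 100 mm above the bench. A piece tips in when its centre passes this, so the tips pushing the 60 mm offcut must follow up to some 15 mm past the mouth: closed fingers tilted 35 to 45 degrees (pointing forward and down) reach 18 to 25 mm in under the lintel at 15 mm above the tray; vertical fingers are stopped by it.
- flap_panel (a joint): Hinge of the flap hanging in the mouth: bare sheet steel, 110 mm wide, 55 mm high, 3 mm thick with an 11 mm weighted hem, 0.12 kg. Hinge line across the box at box x = +4 mm, 158 mm above the bench. 0 = hanging shut; grows as the lower edge swings inwards, stop at 1.35 rad; cannot swing outwards. Light to push, falls shut by its own weight within a second. The offcut lifts it to about 1 rad.
- flap_edge (a point): Middle of the flap's lower edge: 103 mm above the bench when shut (3 mm above the tray floor).
- offcut: The short saw offcut of steel bar lying on the feed tray: 60 mm long (its x), 40 mm wide (its y), 30 mm high, 0.4 to 0.8 kg. Origin: centre of its underside. It lies flat on the tray with its length roughly along the push direction (within about 20 degrees).
- cut_bar: Bystander: the good piece of the same steel bar, 200 x 40 x 30 mm, lying on the bench beside the tray. Origin: centre of its underside, x along its length.
- tape: Bystander: tape measure, grey case 70 x 36 x 55 mm, standing on the bench on the other side of the tray. Origin: centre of its underside.
- oiler: Bystander: small aluminium oil can, 62 mm in diameter, body 88 mm high, thin bent spout to 132 mm, standing on the bench beside the box. Origin: centre of its underside.

How it is judged:
By the outcome, as a careful person would: the job done as asked, in the order asked, and still so for the second after the job is handed in, with the robot touching nothing.
It also fails if it takes over 38 s, if anything falls off the work surface, if the arm or the gripper's body presses on something with over 40 N, if the wrist force passes 120 N, or if a joint passes its speed limit or range.

## Robot

A 6-joint arm with a two-finger parallel gripper is mounted at the origin on the work surface. World frame = base frame: x ahead of the robot, y to its left, z up, the work surface at z = 0. Lengths are in m, angles in rad, forces in N, time in s.
With the tool pointing down it reaches from about 0.35 to 0.725 m from the base axis. Payload 6 kg.
Tool frame: the origin (TCP) lies between the finger pads; the fingertips stand 17 mm ahead of it and the grasp point (between the pads) lies 2 mm behind it; y points along the fingers, z is the direction in which the jaws open and shut, and the axes are right-handed (so a half turn about y gives the same grasp; the last joint's range is limited). The gripper opens to 85 mm and grips with 20 to 120 N. Pads are 22 mm wide; open, the fingers measure 114 mm over their backs; the gripper's body (76 mm by 85 mm) begins 54 mm behind the grasp point. The pads swing forward as they close: fully open they stand 13 mm farther back than shut.
Start: joints at [1.609, 0.04, 0.085, 0, -1.615, -0.334], TCP at [0.175, 0.574, 0.225] pointing down, gripper open.
Joint ranges: [-2.56, 2.56], [-1.29, 2.01], [-1.08, 1.49], [-3.29, 1.98], [-2.81, -0.18], [-2.99, 2.99]. Speed limits (rad/s): [2.57, 2.57, 3.01, 3.14, 3.14, 3.14].

## Interface

Orientations are given as [roll, pitch, yaw] about the fixed x, y, z axes, in that order (R = Rz(yaw) Ry(pitch) Rx(roll)).
In Python, from workcell import sensors, imaging, hand_in, boxes_of gives the robot as it stands. The module is installed in compiled form; this text tells all that it offers.
- The arm moves only by the tool jog_arm, never from a script. Its argument "series" is a list of rows, each a list of 7 numbers: the turn, a rotation vector about the world's x, y, z scaled (see below), then the shift along the world's x, y, z scaled (see below), then the closure, from -1 (fully open) to 1 (shut). A call has 1 to 10 rows; each row is the pose to reach, as a shift and turn from the pose commanded when the call began; what a row does not reach only later rows make up. The controller multiplies each number of a shift by 0.1 m and each number of a turn by 60 degrees. A row lasts 1/10 s, in which the tool goes at most 50 mm and 8.59 degrees, less where a joint would pass 70% of its speed; a pose out of reach is approached as far as the arm can. A call with a number of a shift or a turn outside -1 to 1 is refused whole. A call with a gripper value outside its range is refused whole. The fingers move at their own pace and stop on an object; the grip force is fixed at half the most. Time passes only in rows, so rows that repeat a pose let the fingers close. It gives the time, the measured TCP pose, the force and the opening at its end, in the units of the state.
- sensors.sense(): the state, without advancing time (a new reading comes with each control period).
- imaging.camera(name): name is "scene" or "top" or "wrist"; returns (picture, depth): 384x512x3 uint8, blue, green, red; 384x512 float32, m along the optical axis (not along the pixel's ray), 0 where there is no reading.
- imaging.camera_model(name): a dict with "fx", "fy", "cx", "cy" (pixels), "R" (3x3) and "t" (3): a world point X has camera coordinates R X + t. Camera axes: x right, y down, z forward; pixel columns grow to the right and rows downward; lengths in m; the calibration is good to about 2 mm. The wrist camera is an equidistant fisheye: a pixel r from the principal point sees the ray r / f radians off the axis. A picture is of the moment at which its call begins: read the wrist's pose just before it. camera_model takes no time and is no camera call; for the wrist camera it gives the pose at the moment of the call.
- hand_in(): hands the job in, once; it reports no verdict.
Trained networks look in the newest picture that a camera, given by its name, has taken for a name from the list of things; names that differ only in an ending like _2 or _b are one class to them, and where a whole thing is asked for, a point or a joint stands for the part that bears it (a point fixed in the world has none). Each returns a list of dicts, best first, with "confidence" (0 to 1); they miss things now and then, are a little off and sometimes report something else, mostly with a low value. They report only what shows in the picture. A call takes as long as a camera call.
- boxes_of(target, camera): "point" ([x, y, z] in m, in the coordinates of the camera as it stood for that picture, good to about 4 mm: the middle of the surface that is visible of it).
The state is a dict: "t": time; "qpos": joint angles; "dq": joint speeds; "joint_efforts": joint torques, N m; "position": TCP position; "orientation": TCP orientation; "contact_force": force on the tool from outside, world axes, zero at the start; "wrist_torque": the same for the moment, N m; "grip_width": finger opening in m.
Only numpy, scipy, OpenCV 4.12 (cv2) and the standard library are available. Lean on these libraries where they do the work, as an engineer would, in place of code of your own. Each camera call takes 0.05 s, during which the arm holds its last target. There are 200 camera calls.

## Working session

There is one attempt and no reset: what is moved stays moved. The work goes in short steps, Python scripts to look and compute and a tool call to move; the robot and the scene stay as the last step left them, time stands still between calls to the robot, and variables do not carry over. Pictures are saved under pics/ and viewed, about 8 in all and at most 12, crops included, and the job is handed in when it is done.

Besides the shell and the picture viewer there is one more tool, called after "Request:" as name(argument=value, ...), one argument or row to a line, values as JSON. jog_arm: Moves the arm, as the interface text tells. Its arguments: {"type":"object","properties":{"series":{"type":"array"}},"required":["series"]}

```bash
mkdir -p pics
cat > h.py <<'E'
import numpy as np, cv2
from workcell import sensors, imaging, hand_in, boxes_of
def world(cam,p,m=None):
    m=m or imaging.camera_model(cam); return np.array(m["R"]).T@(np.array(p)-np.array(m["t"]))
def cloud(cam,d):
    m=imaging.camera_model(cam); v,u=np.mgrid[:d.shape[0],:d.shape[1]]
    P=np.stack([(u-m["cx"])/m["fx"]*d,(v-m["cy"])/m["fy"]*d,d],-1)
    return (P-np.array(m["t"]))@np.array(m["R"])
E
python3 - <<'E'
from h import *
np.set_printoptions(precision=4,suppress=True)
s=sensors.sense(); print({k:np.round(v,3) for k,v in s.items()})
for c in("scene","top"):
    im,d=imaging.camera(c); cv2.imwrite(f"pics/{c}0.png",im); np.save(f"{c}0.npy",d)
    for n in("scrap_box","flap_panel","offcut","cut_bar","tape","oiler"):
        for r in boxes_of(n,c)[:2]: print(c,n,round(r["confidence"],2),world(c,r["point"]))
a=cv2.imread("pics/scene0.png");b=cv2.imread("pics/top0.png")
E
```

```text
{'t': np.float64(0.0), 'qpos': array([ 1.609,  0.041,  0.084, -0.   , -1.615, -0.334]), 'dq': array([-0.001,  0.001,  0.001,  0.001, -0.001,  0.001]), 'joint_efforts': array([ -0.   , -36.82 ,  34.741,   6.932,  -0.005,  -0.   ]), 'position': array([0.175, 0.574, 0.224]), 'orientation': array([-1.569,  0.   ,  2.846]), 'contact_force': array([ 0.193, -0.399,  0.124]), 'wrist_torque': array([-0.021,  0.044, -0.034]), 'grip_width': np.float64(0.085)}
scene scrap_box 0.94 [0.7073 0.2104 0.1704]
scene offcut 0.73 [0.5225 0.0014 0.1261]
scene cut_bar 0.93 [ 0.6743 -0.048   0.0307]
scene tape 0.92 [0.4333 0.1502 0.0484]
scene oiler 0.84 [0.5733 0.2798 0.0613]
top scrap_box 0.7 [0.6344 0.1174 0.1721]
top offcut 0.94 [ 0.5147 -0.0194  0.1309]
top cut_bar 0.92 [ 0.6427 -0.0715  0.0279]
top tape 0.71 [0.4228 0.1256 0.0559]
top oiler 0.88 [0.5539 0.2512 0.0799]
```

View pics/scene0.png

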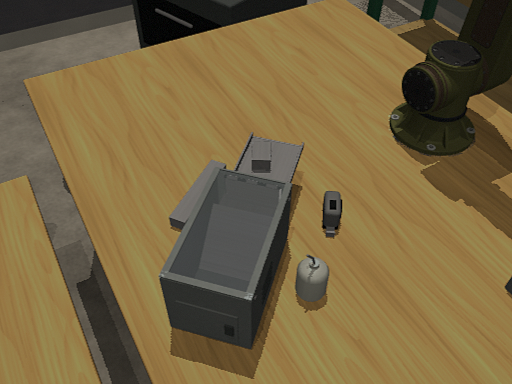

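View pics/top0.png

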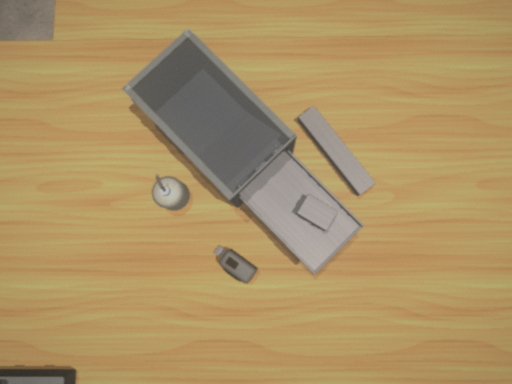

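Run:
```python
from h import *
np.set_printoptions(precision=4,suppress=True)
for c in("scene","top"):
    P=cloud(c,np.load(f"{c}0.npy")); 
    near=lambda lo,hi:P[(P[...,2]>lo)&(P[...,2]<hi)&(P[...,0]>.35)&(P[...,0]<.95)&(P[...,1]>-.25)&(P[...,1]<.45)]
    o=near(.122,.14); o=o[np.hypot(o[:,0]-.515,o[:,1]+.01)<.06]
    print(c,"offcut top",len(o),o.mean(0),np.median(o[:,2]),cv2.minAreaRect(o[:,:2].astype(np.float32)*1000))
    t=near(.09,.106); print("tray",len(t),np.median(t[:,2]),cv2.minAreaRect(t[:,:2].astype(np.float32)*1000))
    l=near(.107,.117); l=l[np.hypot(l[:,0]-.53,l[:,1])<.16];print("lips",len(l),cv2.minAreaRect(l[:,:2].astype(np.float32)*1000))
    b=near(.16,.18); b=b[b[:,0]>.45]; print("boxtop",len(b),cv2.minAreaRect(b[:,:2].astype(np.float32)*1000))
```

```text
scene offcut top 379 [ 0.5201 -0.0104  0.1285] 0.12870043284201732 ((518.73388671875, -13.79488754272461), (64.17101287841797, 38.78569412231445), 59.686256408691406)
tray 2142 0.09891429763794324 ((588.6458740234375, 139.08741760253906), (467.8046875, 224.1556854248047), 41.43751525878906)
lips 255 ((529.9130859375, 26.972518920898438), (231.2977752685547, 133.4335174560547), 48.671268463134766)
boxtop 11066 ((685.4389038085938, 170.9216766357422), (271.6944580078125, 156.90936279296875), 43.84041976928711)
top offcut top 805 [ 0.516  -0.0186  0.131 ] 0.13105494131850176 ((516.4581298828125, -18.77973175048828), (59.79344940185547, 40.179534912109375), 58.66347885131836)
tray 6304 0.1011465612306705 ((561.7959594726562, 67.14248657226562), (361.94427490234375, 191.54324340820312), 63.01068878173828)
lips 592 ((524.9674072265625, 6.1993865966796875), (201.92965698242188, 152.8029022216797), 47.291927337646484)
boxtop 14177 ((684.4320678710938, 166.4803009033203), (269.00689697265625, 156.33998107910156), 43.97739028930664)
```

Scene view: the tray (about 270,155) has the offcut at (261,160), the box lies in front of it, the cut bar is at (198,195), the tape at (332,210) and the oiler at (312,278). The top view agrees: offcut (317,212), tray from (265,170) to (340,250). Next I refine the box frame.

Run:
```python
from h import *
np.set_printoptions(precision=1,suppress=True)
m0=np.array([.5928,.0798])
for c in("top","scene"):
    P=cloud(c,np.load(f"{c}0.npy")).reshape(-1,3)
    for yaw in (43.,44.,45.):
        a=np.radians(yaw); R=np.array([[np.cos(a),-np.sin(a)],[np.sin(a),np.cos(a)]])
        q=np.c_[(P[:,:2]-m0)@R,P[:,2]]*1000
        def ext(lo,hi,x0,x1,y0=-110,y1=110):
            k=q[(q[:,2]>lo)&(q[:,2]<hi)&(q[:,0]>x0)&(q[:,0]<x1)&(abs(q[:,1])<110)]
            return k
        out=[]
        for x0 in(20,190): k=ext(164,178,x0,x0+50); out+=[np.percentile(k[:,1],[.5,99.5])]
        for x0 in(-180,-60): k=ext(92,118,x0,x0+40); out+=[np.percentile(k[:,1],[.5,99.5])]
        b=ext(160,178,-60,320); t=ext(92,118,-260,-20)
        print(c,yaw,"box y",*out[:2],"tray y",*out[2:],"box x",np.percentile(b[:,0],[.2,99.8]),"tray front",np.percentile(t[:,0],.3))
```

```text
top 43.0 box y [-77.8  77. ] [-74.7  79.5] tray y [-65.4  58.2] [-63.7  59.7] box x [ -8.5 259.7] tray front -198.0776784627312
top 44.0 box y [-78.5  76. ] [-78.5  75.9] tray y [-62.6  61.1] [-62.9  60.4] box x [ -8.1 259.5] tray front -197.93788625230366
top 45.0 box y [-79.2  75. ] [-82.   72.3] tray y [-59.8  63.9] [-62.4  61.1] box x [ -8.6 259.8] tray front -198.13860927982603
scene 43.0 box y [-75.5  79.9] [-72.5  82.6] tray y [-62.7  61.1] [-58.8 -58.8] box x [ -3.8 265.4] tray front -194.18477870991225
scene 44.0 box y [-76.2  79.1] [-76.1  78.8] tray y [-59.6  63.9] [-57.2  61.1] box x [ -3.8 265. ] tray front -194.09090841120457
scene 45.0 box y [-77.2  78.1] [-80.   75.1] tray y [-56.9  66.8] [-56.2  62.2] box x [ -3.7 265.7] tray front -194.2037143919898
```

Request:
jog_arm(
  series=[
    [0,0,-0.28,0.4,-0.92,0.05,1],
    [0,0,-0.28,0.4,-0.92,0.05,1],
    [0,0,-0.28,0.4,-0.92,0.05,1],
  ],
)

```text
t: 1.0
position: [0.2168, 0.4789, 0.2319]
orientation: [-1.574, -0.001, 2.546]
contact_force: [-0.2, -0.3, 0.8]
grip_width: 0.044
```

Request:
jog_arm(
  series=[
    [0,0,-0.28,0.4,-0.92,0.05,1],
    [0,0,-0.28,0.4,-0.92,0.05,1],
    [0,0,-0.28,0.4,-0.92,0.05,1],
  ],
)

```text
t: 1.3
position: [0.2566, 0.3872, 0.237]
orientation: [-1.574, -0.002, 2.253]
contact_force: [-0.8, 0.0, 0.5]
grip_width: 0.0003
```

Request:
jog_arm(
  series=[
    [0,0,-0.28,0.4,-0.92,0.05,1],
    [0,0,-0.28,0.4,-0.92,0.05,1],
    [0,0,-0.28,0.4,-0.92,0.05,1],
  ],
)

```text
t: 1.6
position: [0.2965, 0.2953, 0.2416]
orientation: [-1.574, -0.002, 1.96]
contact_force: [0.1, -0.7, -0.0]
grip_width: 0.0005
```

Request:
jog_arm(
  series=[
    [0,0,-0.28,0.4,-0.92,0.05,1],
    [0,0,-0.28,0.4,-0.92,0.05,1],
    [0,0,-0.28,0.4,-0.92,0.05,1],
  ],
)

```text
t: 1.9
position: [0.3365, 0.203, 0.2462]
orientation: [-1.573, -0.001, 1.665]
contact_force: [0.5, 1.1, 0.8]
grip_width: 0.0002
```

Request:
jog_arm(
  series=[
    [0,0,-0.28,0.4,-0.92,0.05,1],
    [0,0,-0.28,0.4,-0.92,0.05,1],
    [0,0,-0.28,0.4,-0.92,0.05,1],
  ],
)

```text
t: 2.2
position: [0.3765, 0.1103, 0.2506]
orientation: [-1.572, 0.0, 1.371]
contact_force: [-0.4, 0.4, 0.4]
grip_width: 0.0001
```

Request:
jog_arm(
  series=[
    [0,0,-0.28,0.4,-0.92,0.05,1],
    [0,0,-0.28,0.4,-0.92,0.05,1],
    [0,0,-0.28,0.4,-0.92,0.05,1],
  ],
)

```text
t: 2.5
position: [0.4161, 0.0181, 0.2547]
orientation: [-1.571, 0.001, 1.077]
contact_force: [-0.3, -0.0, -0.1]
grip_width: -0.0001
```

Request:
jog_arm(
  series=[
    [0,0,-0.295,0.45,-0.88,0,1],
    [0,0,-0.295,0.45,-0.88,0,1],
    [0,0,-0.295,0.45,-0.88,0,1],
    [0,0,-0.295,0.45,-0.88,0,1],
  ],
)

```text
t: 2.9
position: [0.4603, -0.0659, 0.2539]
orientation: [-1.569, 0.001, 0.778]
contact_force: [-0.4, -0.4, 0.3]
grip_width: -0.0
```

Request:
jog_arm(
  series=[
    [0.4865,-0.503,0,0,0,-0.5,1],
    [0.4865,-0.503,0,0,0,-0.5,1],
    [0.4865,-0.503,0,0,0,-0.5,1],
    [0.4865,-0.503,0,0,0,-0.5,1],
    [0.4865,-0.503,0,0,0,-0.5,1],
    [0.4865,-0.503,0,0,0,-0.5,1],
    [0.4865,-0.503,0,0,0,-0.5,1],
  ],
)

```text
t: 3.6
position: [0.4597, -0.0661, 0.2052]
orientation: [-1.58, -0.731, 0.782]
contact_force: [0.4, -0.4, 1.5]
grip_width: 0.0003
```

```bash
cat >> h.py <<'E'
from scipy.spatial.transform import Rotation as Rt
M=np.array([.591,.078]); A=np.radians(44.); E=np.array([np.cos(A),np.sin(A)]); N=np.array([-np.sin(A),np.cos(A)])
def tipbox():
    s=sensors.sense(); R=Rt.from_euler("xyz",s["orientation"]).as_matrix(); p=np.array(s["position"])+.017*R[:,1]
    print("t",round(s["t"],2),"tip box mm",((p[:2]-M)@E*1000).round(1),((p[:2]-M)@N*1000).round(1),(p[2]*1000).round(1),"axis",R[:,1].round(3),"jaw",R[:,2].round(3),"q",np.round(s["qpos"],2),"F",np.round(s["contact_force"],1))
def shot(name,tag):
    im,d=imaging.camera(name); cv2.imwrite(f"pics/{tag}.png",im); return im,d
E
python3 - <<'E'
from h import *
tipbox(); a,_=shot("scene","s1"); b,d=shot("top","t1")
c=np.hstack([cv2.resize(a[100:260,140:340],(400,320)),cv2.resize(b[120:280,220:420],(400,320))]); cv2.imwrite("pics/c1.png",c)
E
```

```text
t 3.6 tip box mm -183.2 -12.5 192.5 axis [ 0.481  0.464 -0.744] jaw [-0.7    0.714 -0.007] q [-0.22 -0.61 -0.43 -0.61 -1.34 -0.55] F [ 0.4 -0.4  1.5]
```

View pics/c1.png

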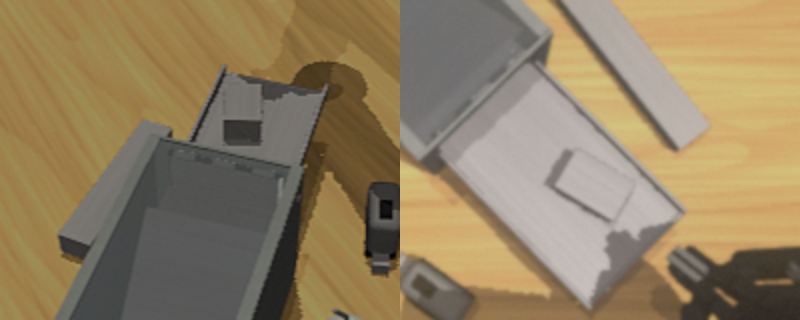

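Run:
```python
from h import *
np.set_printoptions(precision=4,suppress=True)
s=sensors.sense(); R=Rt.from_euler("xyz",s["orientation"]).as_matrix(); p=np.array(s["position"])
m=imaging.camera_model("top")
for k in(0,.017,.08): 
    c=m["R"]@(p+k*(1 if k<.05 else -1)*R[:,1])+m["t"]; print(k,m["fx"]*c[0]/c[2]+m["cx"],m["fy"]*c[1]/c[2]+m["cy"],c[2])
im,d=imaging.camera("top"); P=cloud("top",d); cv2.imwrite("pics/t2.png",cv2.resize(im[200:330,300:470],None,fx=4,fy=4))
k=P[(P[...,2]>.175)&(P[...,0]<.56)&(P[...,1]<-.0)&(P[...,0]>.35)&(P[...,1]>-.2)]
r=np.c_[(k[:,:2]-M)@E,(k[:,:2]-M)@N,k[:,2]]*1000
r=r[np.argsort(-r[:,0])]; print(len(r)); print(r[:30:3])
```

```text
0 352.8285441677395 244.64858557915028 0.6645648107855717
0.017 346.1254497545717 239.41102689375205 0.6782782116039269
0.08 388.4860091545113 272.5100558090602 0.6000311598756655
10106
[[-194.8367  -17.0734  221.2254]
 [-194.9182   -8.5948  220.4845]
 [-195.5766  -17.837   223.4058]
 [-195.7062  -11.5645  222.3639]
 [-196.012    -5.4358  220.0672]
 [-196.5627  -10.3308  223.6397]
 [-196.7383  -12.6258  222.4452]
 [-197.4363   -6.9983  224.7216]
 [-197.7039  -17.8881  223.0726]
 [-198.318    -5.6315  218.5416]]
```

View pics/t2.png

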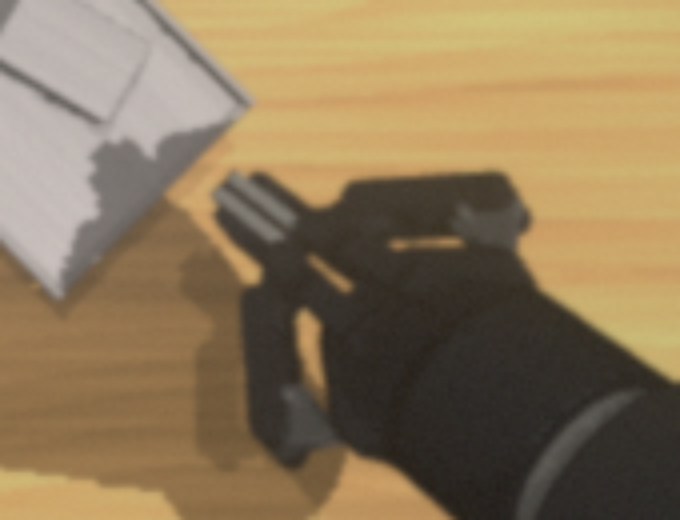

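The tip shows at about crop (225,182), roughly 29 mm short of where I predicted it. I'm cross-checking with the scene camera.

Run:
```python
from h import *
np.set_printoptions(precision=1,suppress=True)
tipbox()
for c in("scene","top"):
    im,d=imaging.camera(c); P=cloud(c,d)
    m=imaging.camera_model(c); s=sensors.sense(); R=Rt.from_euler("xyz",s["orientation"]).as_matrix(); p=np.array(s["position"])
    T=(P-p)@R*1000   # tool frame
    k=(abs(T[...,0])<60)&(abs(T[...,2])<60)&(T[...,1]>-90)&(T[...,1]<40)&(P[...,2]>.14)
    t=T[k]; print(c,len(t))
    if len(t):
        t=t[np.argsort(-t[:,1])]; print(t[:40:5])
    c3=m["R"]@(p+.017*R[:,1])+m["t"]; u,v=m["fx"]*c3[0]/c3[2]+m["cx"],m["fy"]*c3[1]/c3[2]+m["cy"]; print(u,v)
    if c=="scene":
        cv2.circle(im,(int(u),int(v)),2,(0,0,255),-1)
        u,v=int(u),int(v); cv2.imwrite("pics/s3.png",cv2.resize(im[max(0,v-60):v+70,max(0,u-80):u+80],None,fx=4,fy=4))
```

```text
t 3.75 tip box mm -181.6 -11.6 192.5 axis [ 0.5  0.5 -0.7] jaw [-0.7  0.7 -0. ] q [-0.2 -0.6 -0.4 -0.6 -1.3 -0.6] F [ 0.4 -0.4 -0.5]
scene 1022
[[  7.6  -5.1   7.7]
 [  9.6  -5.8   1.3]
 [  8.8  -7.2  -3.5]
 [ 12.3  -8.4   5.6]
 [  4.7  -9.8   8.5]
 [ -6.  -11.2   8.8]
 [  1.2 -11.7  -7.9]
 [  8.4 -12.7  -9.1]]
272.0088580721535 109.01759164720261
top 1713
[[ -1.3  -9.6   6.2]
 [  8.9 -11.7  -6.9]
 [  7.7 -13.1   6.1]
 [  8.5 -14.   -4.5]
 [ 10.5 -15.6   2.2]
 [  9.9 -16.3   5.5]
 [  5.8 -17.2  -8.7]
 [  7.  -17.9   6.5]]
345.8229321179011 239.36619329877797
```

View pics/s3.png

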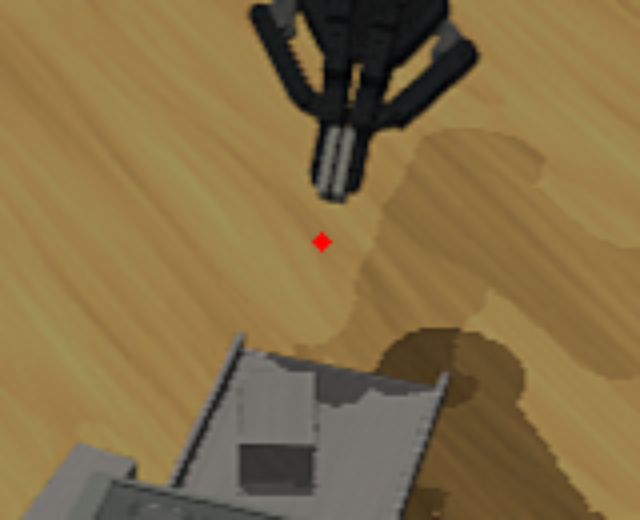

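Both views agree: the real fingertips end about 6 mm behind the reported TCP, not 17 mm ahead of it. I'll lower in stages that stay safe under either assumption, then measure again.

Request:
jog_arm(
  series=[
    [0,0,0,0.03,-0.03,-0.71,1],
    [0,0,0,0.03,-0.03,-0.71,1],
    [0,0,0,0.03,-0.03,-0.71,1],
  ],
)

```text
t: 4.15
position: [0.4616, -0.0673, 0.1298]
orientation: [-1.571, -0.729, 0.778]
contact_force: [0.7, 0.2, -0.1]
grip_width: -0.0001
```

```bash
cat >> h.py <<'E'
def look():
    tipbox(); s=sensors.sense(); R=Rt.from_euler("xyz",s["orientation"]).as_matrix(); p=np.array(s["position"])
    for c in("scene","top"):
        im,d=imaging.camera(c); P=cloud(c,d); T=(P-p)@R*1000
        b=np.stack([(P[...,:2]-M)@E,(P[...,:2]-M)@N,P[...,2]],-1)*1000
        k=(abs(T[...,0])<14)&(abs(T[...,2])<16)&(T[...,1]>-60)&(T[...,1]<25)&(b[...,2]>109)&(im.max(-1)<60)
        t=T[k]; f=b[k]
        if len(t)>30:
            o=np.argsort(-t[:,1])[:25]; print(c,"finger end tool-y",np.round(t[o[[0,5,20]],1],1),"box",f[o].mean(0).round(1),"max box x",np.percentile(f[:,0],99).round(1))
        k=(abs(b[...,2]-130)<6)&(b[...,0]<25)&(b[...,0]>-190)&(abs(b[...,1])<56)&(im.max(-1)>60); o=b[k]
        if len(o)>40: r=cv2.minAreaRect(o[:,:2].astype(np.float32)); print(c,"offcut",len(o),np.round(r[0],1),np.round(r[1],1),round(r[2],1))
    return im
E
python3 -c "
from h import *
look()"
```

```text
t 4.15 tip box mm -182.7 -14.6 117.1 axis [ 0.475  0.468 -0.746] jaw [-0.702  0.712  0.   ] q [-0.24 -0.57 -0.53 -0.64 -1.24 -0.46] F [ 0.7  0.2 -0.1]
scene finger end tool-y [ -5.6  -7.7 -17.2] box [-195.8  -10.9  144.9] max box x -189.3
scene offcut 343 [-116.2  -15.9] [61.7 38.8] 15.5
top offcut 805 [-120.9  -17.8] [59.9 40.2] 14.7
```

Request:
jog_arm(
  series=[
    [0,0,0,0.02,-0.02,-0.04,1],
    [0,0,0,0.02,-0.02,-0.08,1],
    [0,0,0,0.02,-0.02,-0.11,1],
    [0,0,0,0.02,-0.02,-0.13,1],
  ],
)

```text
t: 4.65
position: [0.4649, -0.0711, 0.1207]
orientation: [-1.579, -0.733, 0.781]
contact_force: [-0.3, 0.5, -0.2]
grip_width: 0.0004
```

Run:
```python
from h import *
im=look(); cv2.imwrite("pics/t4.png",cv2.resize(im[180:300,280:440],None,fx=4,fy=4))
```

```text
t 4.65 tip box mm -182.9 -19.7 108.1 axis [ 0.481  0.465 -0.743] jaw [-0.7    0.714 -0.006] q [-0.25 -0.55 -0.54 -0.65 -1.22 -0.43] F [-0.3  0.5 -0.2]
scene finger end tool-y [ -5.3  -7.4 -16.6] box [-196.4  -14.6  135.6] max box x -191.5
scene offcut 341 [-135.1  -20.3] [99.2 39. ] 14.3
top offcut 805 [-120.8  -17.7] [59.7 39.9] 14.6
```

View pics/t4.png

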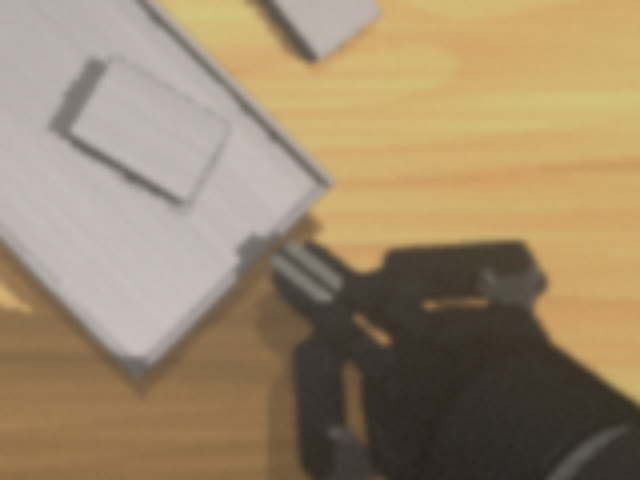

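Request:
jog_arm(
  series=[
    [0,0,0,0.07,0.1,0,1],
    [0,0,0,0.07,0.1,-0.05,1],
    [0,0,0,0.07,0.1,-0.1,1],
    [0,0,0,0.17,0.19,-0.1,1],
    [0,0,0,0.17,0.19,-0.1,1],
  ],
)

```text
t: 5.25
position: [0.4818, -0.0517, 0.11]
orientation: [-1.577, -0.732, 0.78]
contact_force: [-0.6, -1.4, -0.2]
grip_width: -0.0002
```

Run:
```python
from h import *
look()
```

```text
t 5.25 tip box mm -157.2 -17.4 97.4 axis [ 0.48   0.466 -0.744] jaw [-0.7    0.714 -0.005] q [-0.18 -0.54 -0.55 -0.63 -1.16 -0.47] F [-0.6 -1.4 -0.2]
scene finger end tool-y [ -5.3  -7.  -16.6] box [-171.2  -12.6  124. ] max box x -165.8
scene offcut 395 [-135.3  -17.6] [100.9  45.3] 7.6
top offcut 904 [-138.2  -19.9] [97.9 44.9] 8.0
```

No contact, even though the nominal tip would now be below the tray floor, so the tips really do end about 6 mm behind the TCP. I start pushing now.

Request:
jog_arm(
  series=[
    [0,0,0,0.05,0.05,0,1],
    [0,0,0,0.1,0.1,0,1],
    [0,0,0,0.15,0.15,0,1],
    [0,0,0,0.2,0.19,0,1],
    [0,0,0,0.25,0.24,0,1],
    [0,0,0,0.3,0.29,0,1],
    [0,0,0,0.35,0.34,0,1],
    [0,0,0,0.4,0.39,0,1],
    [0,0,0,0.45,0.44,0,1],
    [0,0,0,0.5,0.48,0,1],
  ],
)

```text
t: 6.35
position: [0.5323, -0.0036, 0.1108]
orientation: [-1.579, -0.733, 0.781]
contact_force: [-2.9, -0.9, 0.6]
grip_width: 0.0001
```

Run:
```python
from h import *
im=look(); cv2.imwrite("pics/t5.png",cv2.resize(im[140:260,240:400],None,fx=4,fy=4))
```

```text
t 6.35 tip box mm -87.6 -17.9 98.1 axis [ 0.481  0.465 -0.743] jaw [-0.7    0.714 -0.006] q [-0.01 -0.47 -0.52 -0.58 -1.03 -0.6 ] F [-2.9 -0.9  0.6]
scene finger end tool-y [  9.2 -11.9 -16.8] box [-102.6  -11.5  124.6] max box x -93.0
scene offcut 384 [-74.3 -24.5] [40.6 71.4] 89.2
top offcut 875 [-83.1 -26.4] [40.7 87. ] 87.8
```

View pics/t5.png

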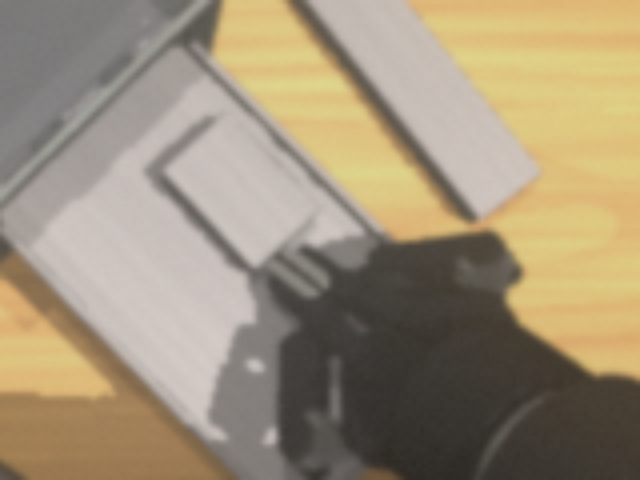

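The offcut is now square to the tray (its corners at crop (160,170), (220,115), (315,210) and (250,270)), but the fingers push about 8 mm off its centre. I'll back off, shift across 8 mm and carry on.

Request:
jog_arm(
  series=[
    [0,0,0,-0.05,-0.05,0,1],
    [0,0,0,0.0,-0.11,0,1],
    [0,0,0,0.06,-0.06,0,1],
    [0,0,0,0.11,-0.01,0,1],
    [0,0,0,0.16,0.04,0,1],
    [0,0,0,0.21,0.09,0,1],
    [0,0,0,0.26,0.14,0,1],
    [0,0,0,0.31,0.19,0,1],
    [0,0,0,0.35,0.23,0,1],
  ],
)

```text
t: 7.35
position: [0.5673, 0.0196, 0.1108]
orientation: [-1.579, -0.733, 0.781]
contact_force: [-2.6, -2.7, 3.0]
grip_width: -0.0003
```

Run:
```python
from h import *
im=look(); cv2.imwrite("pics/t6.png",cv2.resize(im[120:240,210:370],None,fx=4,fy=4))
```

```text
t 7.35 tip box mm -46.3 -25.5 98.2 axis [ 0.481  0.465 -0.743] jaw [-0.7    0.714 -0.006] q [ 0.05 -0.39 -0.47 -0.56 -0.97 -0.65] F [-2.6 -2.7  3. ]
scene finger end tool-y [-11.6 -12.5 -18.1] box [-63.  -19.6 126.7] max box x -59.6
scene offcut 129 [-52.8 -20. ] [38.6 30.7] 82.3
top offcut 812 [-43.2 -23.6] [81.8 40.2] 1.3
```

View pics/t6.png

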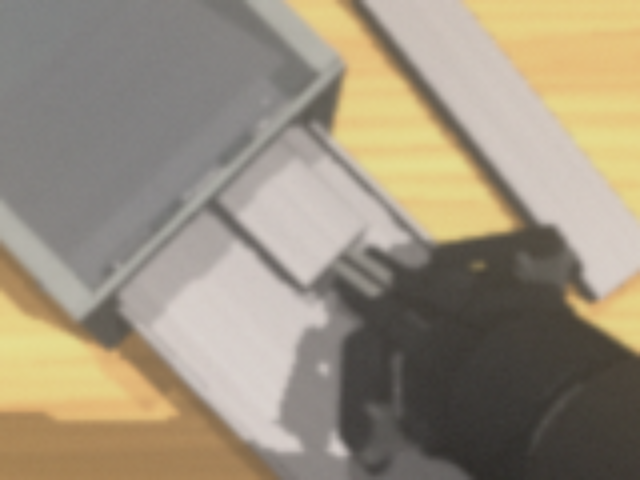

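The offcut is centred on the fingers and square, its front at the mouth (crop (215,195) to (300,130)). Now I push it in under the flap.

Request:
jog_arm(
  series=[
    [0,0,0,0.05,0.05,0,1],
    [0,0,0,0.09,0.09,0,1],
    [0,0,0,0.13,0.13,0,1],
    [0,0,0,0.18,0.17,0,1],
    [0,0,0,0.22,0.21,0,1],
    [0,0,0,0.26,0.25,0,1],
    [0,0,0,0.3,0.29,0,1],
    [0,0,0,0.33,0.32,0,1],
    [0,0,0,0.36,0.35,0,1],
  ],
)

```text
t: 8.35
position: [0.6033, 0.0542, 0.111]
orientation: [-1.579, -0.733, 0.781]
contact_force: [-2.0, -2.4, 1.5]
grip_width: -0.0002
```

Run:
```python
from h import *
im=look(); a,_=imaging.camera("scene"); cv2.imwrite("pics/c7.png",np.hstack([cv2.resize(a[130:290,150:310],(400,400)),cv2.resize(im[100:220,180:300],(400,400))]))
```

```text
t 8.35 tip box mm 3.7 -25.7 98.4 axis [ 0.481  0.465 -0.743] jaw [-0.7    0.714 -0.006] q [ 0.14 -0.31 -0.43 -0.53 -0.9  -0.72] F [-2.  -2.4  1.5]
scene finger end tool-y [-36.2 -38.1 -42.7] box [-30.4 -19.  144.6] max box x -26.9
top offcut 148 [-16.2 -23.8] [39.7 27.1] 89.1
```

View pics/c7.png

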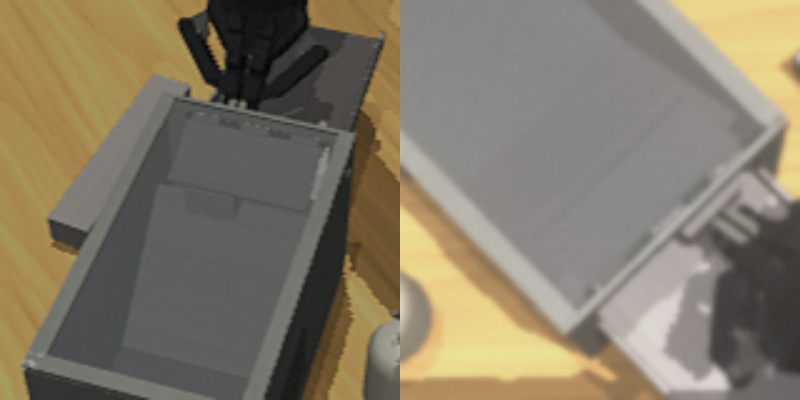

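The flap is up, with the offcut sticking out under it (left panel, (212,203)). I push the last bit slowly.

Request:
jog_arm(
  series=[
    [0,0,0,0.03,0.03,0,1],
    [0,0,0,0.05,0.05,0,1],
    [0,0,0,0.07,0.07,0,1],
    [0,0,0,0.09,0.09,0,1],
    [0,0,0,0.11,0.1,0,1],
    [0,0,0,0.11,0.1,0,1],
    [0,0,0,0.11,0.1,0,1],
  ],
)

```text
t: 9.2
position: [0.6137, 0.0641, 0.1103]
orientation: [-1.578, -0.732, 0.78]
contact_force: [-0.6, -0.3, -0.7]
grip_width: -0.0002
```

Run:
```python
from h import *
tipbox(); a,_=imaging.camera("scene"); print(*[(round(r["confidence"],2),(world("scene",r["point"])).round(3)) for r in boxes_of("offcut","scene")]); cv2.imwrite("pics/c8.png",cv2.resize(a[130:350,150:310],None,fx=2.5,fy=2.5))
```

```text
t 9.2 tip box mm 18.1 -25.8 97.7 axis [ 0.48   0.465 -0.744] jaw [-0.7    0.714 -0.005] q [ 0.16 -0.29 -0.41 -0.52 -0.88 -0.74] F [-0.6 -0.3 -0.7]
(0.4, array([ 0.674, -0.05 ,  0.03 ]))
```

View pics/c8.png

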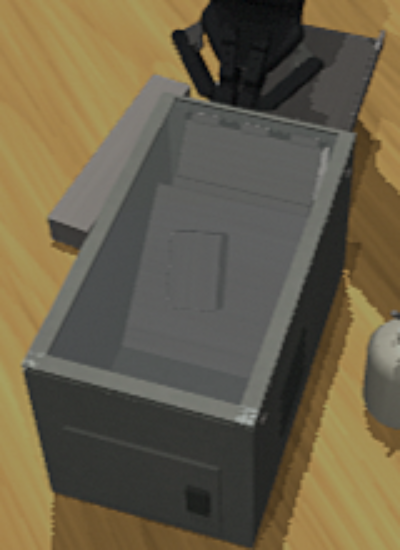

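The offcut has gone over and is on the slide (200,270), and the contact force is back near zero. I withdraw straight back along the tray.

Request:
jog_arm(
  series=[
    [0,0,0,-0.1,-0.1,0,1],
    [0,0,0,-0.22,-0.21,0,1],
    [0,0,0,-0.36,-0.35,0,1],
    [0,0,0,-0.55,-0.53,0,1],
    [0,0,0,-0.75,-0.72,0.05,1],
    [0,0,0,-0.9,-0.87,0.3,1],
    [0,0,0,-0.95,-0.92,0.6,1],
    [0,0,0,-0.95,-0.92,0.7,1],
    [0,0,0,-0.95,-0.92,0.7,1],
    [0,0,0,-0.95,-0.92,0.7,1],
  ],
)

```text
t: 10.3
position: [0.5184, -0.0279, 0.1797]
orientation: [-1.577, -0.733, 0.78]
contact_force: [-0.8, -0.6, 0.3]
grip_width: 0.0002
```

Request:
jog_arm(
  series=[
    [0,0,0,-0.3,-0.3,0.3,1],
    [0,0,0,-0.3,-0.3,0.3,1],
    [0,0,0,-0.3,-0.3,0.3,1],
    [0,0,0,-0.3,-0.3,0.3,1],
    [0,0,0,-0.3,-0.3,0.3,1],
  ],
)

```text
t: 10.8
position: [0.4887, -0.0572, 0.2089]
orientation: [-1.575, -0.732, 0.78]
contact_force: [-0.1, 0.1, 0.3]
grip_width: -0.0001
```

Run:
```python
from h import *
tipbox(); im=[]
for c in("scene","top"):
    a,d=imaging.camera(c); im.append(a)
    for n in("offcut","cut_bar","tape","oiler","scrap_box"):
        for r in boxes_of(n,c)[:1]:
            w=world(c,r["point"]); print(c,n,round(r["confidence"],2),w.round(3),"box",((w[:2]-M)@E).round(3),((w[:2]-M)@N).round(3))
cv2.imwrite("pics/c9.png",np.hstack([cv2.resize(im[0][130:350,150:350],(400,440)),cv2.resize(im[1][20:240,110:310],(400,440))]))
```

```text
t 10.8 tip box mm -156.2 -26.2 196.3 axis [ 0.478  0.466 -0.744] jaw [-0.701  0.713 -0.003] q [-0.18 -0.55 -0.39 -0.6  -1.3  -0.58] F [-0.1  0.1  0.3]
scene cut_bar 0.59 [ 0.671 -0.048  0.032] box -0.03 -0.146
scene tape 0.68 [0.434 0.148 0.047] box -0.065 0.16
scene scrap_box 0.69 [0.706 0.204 0.169] box 0.171 0.01
top cut_bar 0.64 [ 0.647 -0.071  0.033] box -0.063 -0.146
top tape 0.96 [0.423 0.124 0.057] box -0.089 0.15
top oiler 0.62 [0.561 0.25  0.076] box 0.098 0.144
top scrap_box 0.65 [0.629 0.113 0.171] box 0.051 -0.002
```

View pics/c9.png

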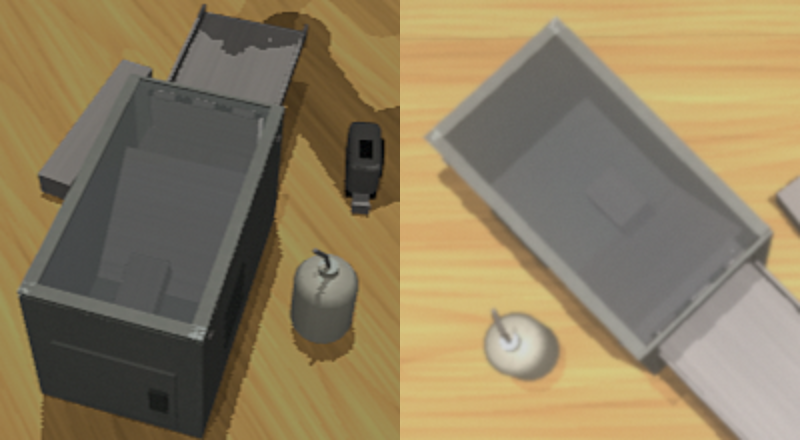

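Request:
jog_arm(
  series=[
    [0,0,0,0,0,0,1],
    [0,0,0,0,0,0,1],
    [0,0,0,0,0,0,1],
    [0,0,0,0,0,0,1],
    [0,0,0,0,0,0,1],
    [0,0,0,0,0,0,1],
    [0,0,0,0,0,0,1],
    [0,0,0,0,0,0,1],
  ],
)

```text
t: 12.2
position: [0.4889, -0.0581, 0.2108]
orientation: [-1.579, -0.733, 0.781]
contact_force: [-0.7, -1.6, 0.4]
grip_width: 0.0
```

Run:
```python
from h import *
a,_=shot("scene","s10"); b,d=shot("top","t10")
Ps=[]
for c in("top","scene"):
    m=imaging.camera_model(c); K=np.array([[m["fx"],0,m["cx"]],[0,m["fy"],m["cy"]],[0,0,1]]); Ps.append(K@np.c_[m["R"],m["t"]])
X=cv2.triangulatePoints(Ps[0],Ps[1],np.array([[221.],[120.]]),np.array([[222.],[270.]]))[:,0]; X=X[:3]/X[3]
print("offcut box",((X[:2]-M)@E*1000).round(),((X[:2]-M)@N*1000).round(),(X[2]*1000).round())
o=cv2.imread("pics/c9.png"); n=np.hstack([cv2.resize(a[130:350,150:350],(400,440)),cv2.resize(b[20:240,110:310],(400,440))])
df=cv2.GaussianBlur(cv2.absdiff(o,n),(9,9),0).max(-1); print("max change scene/top in box",df[60:330,20:290].max(),df[10:370,420:780].max())
P=cloud("top",d); q=np.stack([(P[...,:2]-M)@E,(P[...,:2]-M)@N,P[...,2]],-1)*1000
# flap: triangulate-free check, project flap lower edge shut/open into scene
m=imaging.camera_model("scene")
for ang in(0,.5,1.):
    for y in(-.05,.05):
        p=M+E*(.004+.055*np.sin(ang))+N*y; c=m["R"]@np.r_[p,.158-.055*np.cos(ang)]+m["t"]; print(ang,y,((m["fx"]*c[0]/c[2]+m["cx"]-150)*4,(m["fy"]*c[1]/c[2]+m["cy"]-130)*4))
cv2.imwrite("pics/s11.png",cv2.resize(a[130:280,150:300],None,fx=4,fy=4,interpolation=cv2.INTER_CUBIC))
```

```text
offcut box 142.0 -20.0 37.0
max change scene/top in box 2 2
0 -0.05 (np.float64(313.64839304751376), np.float64(256.0884754525173))
0 0.05 (np.float64(502.5576576567264), np.float64(298.85169694872684))
0.5 -0.05 (np.float64(296.19261987728225), np.float64(283.7537663553503))
0.5 0.05 (np.float64(489.0857822363164), np.float64(328.0013801995236))
1.0 -0.05 (np.float64(281.2875552877995), np.float64(287.0853008181705))
1.0 0.05 (np.float64(479.29658765447266), np.float64(332.6343056355373))
```

View pics/s11.png

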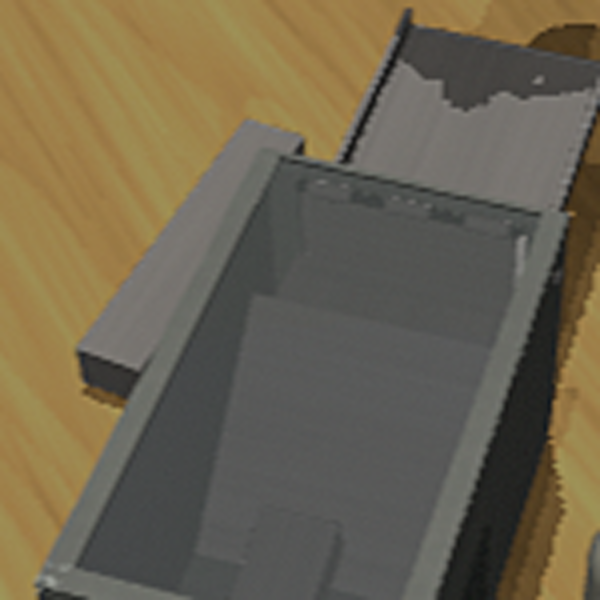

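Run:
```python
from h import *
a=cv2.imread("pics/scene0.png");b=cv2.imread("pics/s10.png")
d=cv2.absdiff(a,b).max(-1); print("flap region change vs start",d[165:220,212:280].max(), d[165:220,212:280].mean().round(2)); print("with flap up:",cv2.absdiff(a,cv2.imread("pics/s10.png")).mean().round(2), np.argwhere(d[165:220,215:275]>12)[:5])
tipbox(); hand_in()
```

```text
flap region change vs start 76 6.82
with flap up: 9.04 [[ 0 36]
 [ 0 37]
 [ 0 38]
 [ 0 39]
 [ 0 40]]
t 12.3 tip box mm -156.6 -27.0 198.1 axis [ 0.481  0.465 -0.743] jaw [-0.7    0.714 -0.006] q [-0.18 -0.55 -0.39 -0.6  -1.3  -0.58] F [0.5 0.  0.1]
the job is handed in; nothing more can be done
```

The offcut is in the scrap box. I pushed it along the tray with closed fingertips tilted about 42°, re-centring once midway. It swung the flap up and tipped over the end of the tray, and I then drew the fingers back out the same way. I handed the job in at about 12.3 s.

**What the last checks showed**
- **Offcut:** it lies still at the foot of the slide, at about box x = 142 mm and y = -20 mm. Two pictures more than a second apart showed no change inside the box.
- **Flap:** it looks shut in the last scene picture, with no raised panel as there was during the push. I could not measure its angle.
- **Forces and contact:** the pushing forces I read were about 5 N or less. The arm ended clear of everything.
- **Bystanders:** the cut bar and tape were within about 5 mm of their first positions. The oil can was within about 8 mm in the top view, and the scene camera's network did not find it at the end. I take these differences as detection noise.

**What disagreed or failed**
- **Fingertips:** both cameras showed them about 6 mm behind the reported TCP, not 17 mm ahead as the text says. I used the measured value, and moving without contact confirmed it.
- **Cameras:** the scene and top views differed by 3 to 5 mm, so I used values between the two.
- **Flap comparison:** the final picture comparison with the start did not settle the flap state. The image region had changed (mean 6.8, peak 76), possibly from lighting and the arm's shadow. I handed in within the same script, before seeing that result.

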